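Refit the hook-in lid of the chrome vanity bin

ROBOT

A 6-joint arm with a two-finger parallel gripper is mounted at the origin on the work surface. World frame = base frame: x ahead of the robot, y to its left, z up, the work surface at z = 0. Lengths are in m, angles in rad, forces in N, time in s.
With the tool pointing down it reaches from about 0.425 to 0.95 m from the base axis. Payload 3.5 kg.
Tool frame: the origin (TCP) lies at the very end of the fingers, on their centre line; the grasp point (between the pads) lies 19 mm behind it; z points along the fingers, y is the line along which they close (so a half turn about z gives the same grasp; the last joint's range is limited). The gripper opens to 85 mm and grips with 20 to 120 N. Pads are 22 mm wide; open, the fingers measure 114 mm over their backs; the gripper's body (76 mm by 85 mm) begins 54 mm behind the grasp point. The pads swing forward as they close: fully open they stand 13 mm farther back than shut.
Start: joints at [1.032, 0.286, 1.577, -0, 1.279, -0.15], TCP at [0.256, 0.625, 0.231] pointing down, gripper open.
Joint ranges: [-2.77, 2.77], [-0.9, 2.22], [0.21, 2.48], [-1.53, 4.67], [0.24, 2.81], [-2.84, 2.84]. Speed limits (rad/s): [2.79, 2.79, 3.14, 3.14, 3.14, 3.14].

INTERFACE

Orientations are given as a unit quaternion [x, y, z, w].
In Python, from workcell import manip gives the robot as it stands.
- The arm moves only by the shell command python3 drive.py [OPENING], which reads ROWS from standard input. ROWS is a JSON list that holds a single list of rows (three levels of brackets), with 1 to 10 rows, each of 4 numbers: dx, dy, dz in m, then a turn about the tool's z in rad; each row is the pose to reach, as a shift and turn from the pose commanded when the command began, along the tool's axes at that moment; what a row does not reach only later rows make up. A row lasts 1/10 s, in which the tool goes at most 0.05 m and 0.15 rad, less where a joint would pass 70% of its speed; a pose out of reach is approached as far as the arm can. OPENING is the finger opening in m, set as the command begins (- or left out keeps the last). The fingers move at their own pace and stop on an object; the grip force is fixed at half the most. Time passes only in rows, so rows that do not move let the fingers close. It prints the time, the measured TCP pose, the force, the opening and the grip force at its end. Input that does not fit is refused with a message, and nothing moves.
- manip.get_obs(): the state, without advancing time (a new reading comes with each control period).
- manip.grab_frame(name): name is "side" or "top"; returns a dict with "color" (420x560x3 uint8, red, green, blue), "camera_matrix" (3x3 intrinsics, pixels), "k1" (the pictures are not rectified: a ray, as slopes to the right and down, at radius r is drawn at 1 + k1 r^2 times it, then the intrinsics apply), "world_from_camera" (4x4, takes a point from camera to world coordinates). Camera axes: x right, y down, z forward; pixel columns grow to the right and rows downward; lengths in m; the calibration is good to about 2 mm. A picture is of the moment at which its call begins. There is no depth.
- manip.sign_off(): hands the job in; it is judged then, once.
The state is a dict: "clock": time; "q": joint angles; "dq": joint speeds; "tau": joint torques, N m; "position": TCP position; "eef_rot": TCP orientation; "force": force on the tool from outside, world axes, zero at the start; "torque": the same for the moment, N m; "grip_width": finger opening in m; "grip_force": force on a finger pad.
Only numpy, scipy, OpenCV 4.12 (cv2) and the standard library are available. Lean on these libraries where they do the work, as an engineer would, in place of code of your own. Each camera call takes 0.05 s, during which the arm holds its last target. There are 200 camera calls.

TASK

Put the lid back on the small chrome bin: pick up the bamboo lid with the brass lip, hold it at a tilt to hook the brass lip under the bin's dark ledge, then swing the other end down gently, without letting it drop, until the lid lies flat and fully home inside the rim, and let go. The plain bamboo cover without a lip belongs elsewhere: leave it where it is.

Things in the scene. Friction and masses are not known exactly. Their poses are not given: they have to be found in the camera images.
- bin_lid: Loose lid, ~200 g, flat on marble. Bamboo plate 6 mm thick, 104 mm wide (y), x = -57 to +87 mm; a level brass lip, 70 wide, 6 thick, runs on from x = -57 to -87. Black upright grip fin at x = 0: 12 mm thick (x), 60 long (y), 6 to 46 mm above the underside. Origin: on the underside below the fin's middle; x from lip to plain end, z up. Seated: origin at bin x = y = 0, z = 60 mm, axes as the bin's.
- lip (a point): Middle of the lower outer edge of the lid's brass lip, at x = -87, y = 0, z = 0 mm of the lid's frame; axes as the lid's. It goes into the slot under the bin's ledge, lid tilted with its plain end up: the bin's +x rim stops the lid from sliding in level.
- bin: Fixed open chrome bin, 210 (x) by 146 mm (y). Origin: centre of underside, z up. The lid's flat seat is 60 mm up, in a recess x = -95 to 95, y = -63 to 63 mm (opening in it 150 by 80). Chrome rims at +x end and sides, 10 thick, tops at 80. At the -x end a dark steel ledge overhangs the recess from x = -95 to its free edge x = -68, full width, underside at 84, top at 90: a slot 24 high, 27 deep.
- plain_cover: Bystander: loose bamboo cover, 200 g, flat on the marble, 150 (x) by 104 (y) by 6 mm, with the same black fin at its middle, but square at both ends, without a brass lip. Origin: centre of its underside, z up. It and the lid swap places at random.

How it is judged:
By the outcome, as a careful person would: the job done as asked, in the order asked, and still so for the second after the job is handed in, with the robot touching nothing.
It also fails if it takes over 45 s, if anything falls off the work surface, if the arm or the gripper's body presses on something with over 40 N, if the wrist force passes 120 N, or if a joint passes its speed limit or range.

## Working session

There is one attempt and no reset: what is moved stays moved. The work goes in short steps, Python scripts to look and compute and a shell command to move; the robot and the scene stay as the last step left them, time stands still between calls to the robot, and variables do not carry over. Pictures are saved under pics/ and viewed, at most 13 in all, crops included, and the job is handed in when it is done.

```bash
ls; mkdir -p pics
python3 - <<'E'
from workcell import manip
import cv2
for n in("side","top"):
    f=manip.grab_frame(n); cv2.imwrite(f"pics/{n}0.png",f["color"][:,:,::-1]); print(f["camera_matrix"].tolist(),f["k1"],f["world_from_camera"].round(4).tolist())
print(manip.get_obs())
E
```

```text
drive.py
pics
workcell.py
[[398.56027308417356, 0.0, 285.0064001240328], [0.0, 398.56027308417356, 206.1900042642983], [0.0, 0.0, 1.0]] 0.025098684007913902 [[-0.7359, -0.3854, 0.5567, 0.0632], [-0.677, 0.4078, -0.6126, 0.5242], [0.0091, -0.8277, -0.5611, 0.4619], [0.0, 0.0, 0.0, 1.0]]
[[450.21172608805705, 0.0, 277.41615542496396], [0.0, 450.21172608805705, 207.28794009132974], [0.0, 0.0, 1.0]] 0.014379871557943905 [[0.0232, -0.9939, 0.1076, 0.3885], [-0.9997, -0.0232, 0.0012, 0.0475], [0.0013, -0.1076, -0.9942, 0.9788], [0.0, 0.0, 0.0, 1.0]]
{'clock': 0.1, 'q': array([ 1.03202087e+00,  2.87143389e-01,  1.57806459e+00,  4.31891580e-05,
        1.27863486e+00, -1.49974585e-01]), 'dq': array([-0.00032283, -0.00169969, -0.00282811, -0.0010148 ,  0.00051714,
        0.00117836]), 'tau': array([ 5.09939600e-04, -4.07294154e+01, -2.93700027e+01, -1.88137165e-04,
        3.41640196e-03, -1.75984854e-05]), 'position': array([0.25550612, 0.62410837, 0.2300229 ]), 'eef_rot': array([ 1.93184300e-01,  9.81161842e-01, -1.05205536e-03, -3.99299468e-04]), 'force': array([ 0.15744275, -1.09339068, -0.80028011]), 'torque': array([-0.04149383, -0.02224382, -0.04860641]), 'grip_force': 0.0, 'grip_width': 0.08587576510369621}
```

View pics/top0.png

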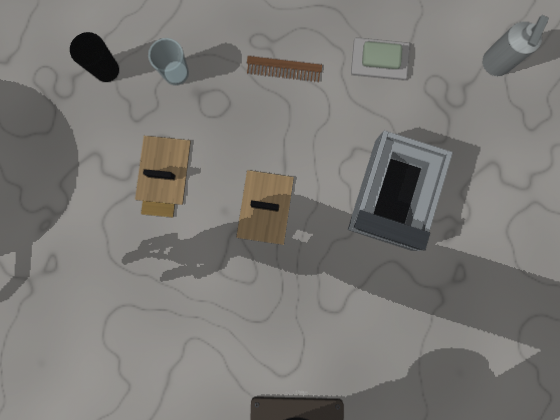

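View pics/side0.png

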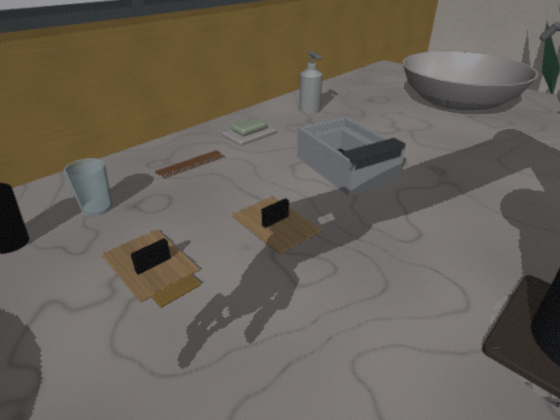

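The lid with the brass lip is the left one (top view about 160,175, with the lip at 157,210). The plain cover is at 266,207. The bin is at about 400,190, with its dark ledge toward the robot at 392,230. I'll enlarge the lid and bin for corner readings.

Run:
```python
import cv2,numpy as np
im=cv2.imread("pics/top0.png")
a=cv2.resize(im[125:225,120:205],None,fx=6,fy=6,interpolation=cv2.INTER_CUBIC)
b=cv2.resize(im[125:255,340:460],None,fx=4.6,fy=4.6,interpolation=cv2.INTER_CUBIC)
cv2.imwrite("pics/lid.png",a);cv2.imwrite("pics/bin.png",b)
```

```text
(no output)
```

View pics/lid.png

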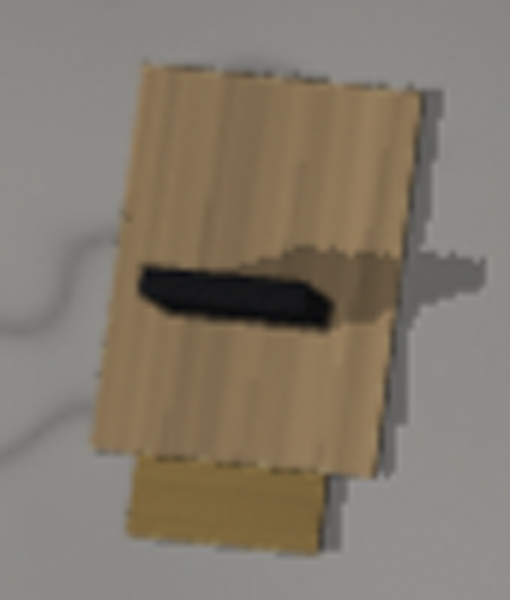

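View pics/bin.png

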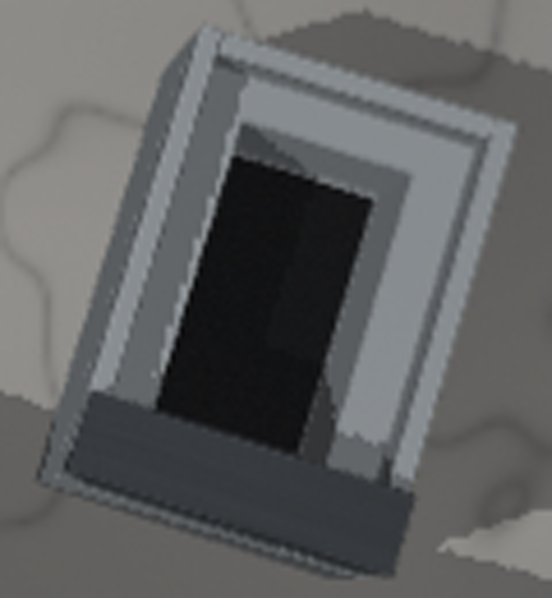

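The lid crop shows the plate's top corners at (147,66), (419,91), (375,477) and (93,450), and the lip's outer corners at (126,535) and (318,553). The bin crop shows the far rim corners at (207,27) and (516,126), and the ledge corners at (92,392), (414,493), (393,577) and (65,472).

```bash
cat > h.py <<'E'
import numpy as np,cv2
from scipy.optimize import least_squares
from scipy.spatial.transform import Rotation as R
from workcell import manip
def proj(f,P):
    T=np.linalg.inv(f["world_from_camera"]); P=np.atleast_2d(P)
    return cv2.projectPoints(P,cv2.Rodrigues(T[:3,:3])[0],T[:3,3],f["camera_matrix"],np.array([f["k1"],0,0,0.]))[0][:,0]
def world(p,z0=0):
    def g(L):
        L=np.atleast_2d(L)*1e-3; c,s=np.cos(p[2]),np.sin(p[2])
        return np.c_[p[0]+c*L[:,0]-s*L[:,1],p[1]+s*L[:,0]+c*L[:,1],L[:,2]+z0]
    return g
def fit(f,L,px,p0):
    r=least_squares(lambda p:(proj(f,world(p)(L))-px).ravel(),p0)
    return r.x,r.fun.reshape(-1,2)
E
python3 - <<'E'
from h import *
f=manip.grab_frame("top")
un=lambda c,s,o:(np.array(c)+.5)/s-.5+np.array(o)
L=[[87,52,6],[87,-52,6],[-57,-52,6],[-57,52,6],[-87,35,6],[-87,-35,6]]
p,e=fit(f,L,un([(147,66),(419,91),(375,477),(93,450),(126,535),(318,553)],6,(120,125)),[.5,.3,0]);print("lid",p.round(4),e.round(1).tolist())
B=[[105,73,80],[105,-73,80],[-68,73,90],[-68,-73,90],[-105,-73,90],[-105,73,90]]
b,e=fit(f,B,un([(207,27),(516,126),(92,392),(414,493),(393,577),(65,472)],4.6,(340,125)),[.5,-.2,0]);print("bin",b.round(4),e.round(1).tolist())
c,e=fit(f,[[0,0,46]],[[158.5,174]],[*p[:2],0]);print(c)
# fin on lid predicted top corners in crop coords, side check
print(((proj(f,world(p)([[6,30,46],[6,-30,46],[-6,-30,46],[-6,30,46]]))-[120,125])*6).round())
s=manip.grab_frame("side")
print("side lid",proj(s,world(p)(L)).round().tolist());print("side bin",proj(s,world(b)(B)).round().tolist())
o=manip.get_obs();Rt=R.from_quat(o["eef_rot"]);print(Rt.as_matrix().round(3),o["position"])
for n,q in(("lid",p),("bin",b)):
    print(n,"dxyz tool",Rt.inv().apply(np.r_[q[:2],.07]-o["position"]).round(4),"tool y yaw",np.arctan2(*Rt.as_matrix()[1::-1,1]), "want",q[2]+np.pi/2, np.hypot(q[0],q[1]))
E
```

```text
lid [ 0.5566  0.303  -0.0756] [[-0.8, -0.5], [0.7, -0.1], [0.2, 0.1], [-0.4, -0.1], [0.1, 0.2], [0.2, 0.4]]
bin [ 0.5281 -0.2038 -0.2962] [[-1.1, -0.5], [0.7, -0.1], [-0.2, -0.4], [0.6, 0.7], [-0.1, 0.4], [0.1, -0.2]]
[0.55392629 0.29961052 0.        ]
[[139. 261.]
 [309. 278.]
 [305. 312.]
 [134. 295.]]
side lid [[102.0, 253.0], [157.0, 228.0], [200.0, 267.0], [141.0, 300.0], [161.0, 305.0], [202.0, 282.0]]
side bin [[298.0, 127.0], [346.0, 116.0], [342.0, 151.0], [394.0, 137.0], [406.0, 143.0], [353.0, 158.0]]
[[-0.925  0.379 -0.001]
 [ 0.379  0.925 -0.001]
 [ 0.    -0.001 -1.   ]] [0.25563422 0.62428462 0.23045857]
lid dxyz tool [-0.4003 -0.183   0.1606] tool y yaw 1.1819795871422594 want 1.4952454130060229 0.6337158927461148
bin dxyz tool [-0.5661 -0.6628  0.1613] tool y yaw 1.1819795871422594 want 1.2746146384016632 0.5660739982100063
```

Run:
```python
from h import *
im=cv2.imread("pics/side0.png"); s=manip.grab_frame("side")
a=cv2.resize(im[105:315,90:420],None,fx=2.4,fy=2.4,interpolation=cv2.INTER_CUBIC)
def dr(P,c):
    q=((proj(s,P)-[90,105]+.5)*2.4).astype(int); cv2.polylines(a,[q],True,c,1)
l=world([.5566,.303,-.0756]);b=world([.5281,-.2038,-.2962])
dr(l([[87,52,6],[87,-52,6],[-57,-52,6],[-57,52,6]]),(0,0,255));dr(l([[0,30,46],[0,-30,46],[0,-30,6],[0,30,6]]),(0,255,0))
dr(b([[-68,73,90],[-68,-73,90],[-105,-73,90],[-105,73,90]]),(0,0,255));dr(b([[105,73,80],[105,-73,80],[105,-73,0],[105,73,0]]),(0,255,0));dr(b([[-105,73,90],[-105,73,0],[105,73,0]]),(255,0,0))
cv2.imwrite("pics/ov.png",a)
```

```text
(no output)
```

View pics/ov.png

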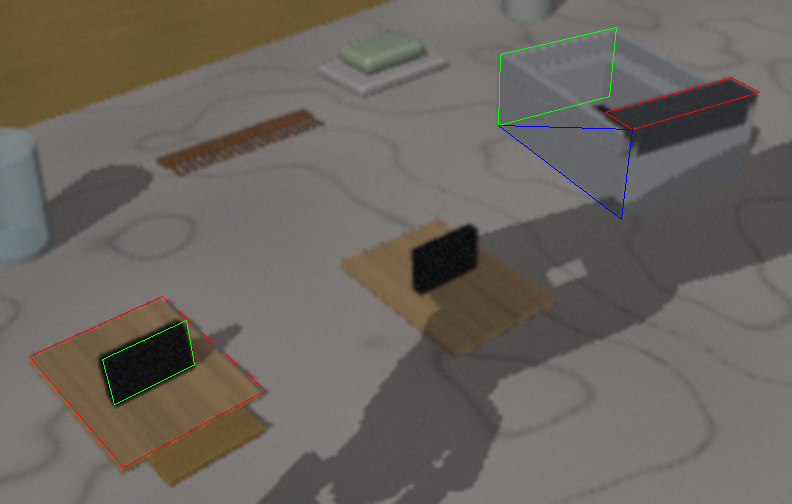

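The side overlay puts both fits within about 1 px: the lid outline and fin, and the bin rim and ledge. Next I'll hover above the lid with the tool's y axis along the fin's length, so the grip on the fin's ends lets the lid pivot in pitch.

```bash
echo '[[[-0.04, -0.018, 0.01, -0.05], [-0.08, -0.036, 0.02, -0.1], [-0.12, -0.055, 0.03, -0.15], [-0.16, -0.073, 0.04, -0.2], [-0.2, -0.091, 0.05, -0.25], [-0.24, -0.11, 0.06, -0.313], [-0.28, -0.128, 0.08, -0.313], [-0.32, -0.146, 0.1, -0.313], [-0.36, -0.165, 0.12, -0.313], [-0.4, -0.183, 0.135, -0.313]]]' | python3 drive.py 0.085; echo '[[[0, 0, 0, 0], [0, 0, 0, 0]]]' | python3 drive.py
cat >> h.py <<'E'
LID=np.array([.5566,.303,-.0756]);BIN=np.array([.5281,-.2038,-.2962])
def st(q,z,zoff=0,L=(0,0,0)):
    o=manip.get_obs();Rt=R.from_quat(o["eef_rot"]);y=np.arctan2(*Rt.as_matrix()[1::-1,1])
    t=world(q)(np.array(L))[0]; t[2]=z
    b=R.from_euler("z",-BIN[2]).apply(o["position"]-np.r_[BIN[:2],0])
    print("t",round(o["clock"],2),"pos",o["position"].round(4),"bin-frame mm",(b*1e3).round(1),"to go (tool)",Rt.inv().apply(t-o["position"]).round(4),"turn",round(-(q[2]+np.pi/2-y),4),"F",o["force"].round(1),"T",o["torque"].round(2),"grip",round(o["grip_width"],4),round(float(o["grip_force"]),1),"tilt",Rt.as_matrix()[:,2].round(4))
E
python3 -c "
from h import *
st(LID,.010)"
```

```text
clock: 1.25
position: [0.557, 0.3019, 0.0949]
eef_rot: [0.038, 0.999, -0.0, -0.001]
force: [0.6, 0.4, -0.0]
grip_width: 0.0851
grip_force: 0.0
clock: 1.45
position: [0.5569, 0.3027, 0.0956]
eef_rot: [0.039, 0.999, -0.0, -0.001]
force: [-0.0, 0.0, 0.6]
grip_width: 0.0849
grip_force: 0.0
t 1.45 pos [0.5569 0.3027 0.0956] bin-frame mm [-120.3  492.8   95.6] to go (tool) [0.0001 0.0003 0.0856] turn -0.0026 F [-0.   0.   0.6] T [ 0.   -0.01  0.02] grip 0.0849 0.0 tilt [-1.5e-03 -2.0e-04 -1.0e+00]
```

```bash
echo '[[[0, 0, 0.03, 0], [0, 0, 0.055, 0], [0, 0, 0.07, 0], [0, 0, 0.078, 0], [0, 0, 0.083, 0], [0, 0, 0.083, 0]]]' | python3 drive.py; echo '[[[0, 0, 0, 0], [0, 0, 0, 0], [0, 0, 0, 0], [0, 0, 0, 0], [0, 0, 0, 0], [0, 0, 0, 0], [0, 0, 0, 0], [0, 0, 0, 0]]]' | python3 drive.py 0.04
python3 -c "
from h import *
st(LID,.010)"
```

```text
clock: 2.05
position: [0.5567, 0.3041, 0.0136]
eef_rot: [0.038, 0.999, 0.0, 0.0]
force: [0.7, 0.4, -0.8]
grip_width: 0.0854
grip_force: 0.0
clock: 2.85
position: [0.5579, 0.3041, 0.015]
eef_rot: [0.038, 0.999, 0.001, 0.001]
force: [0.2, 0.5, 5.9]
grip_width: 0.0587
grip_force: 66.4
t 2.85 pos [0.5579 0.3041 0.015 ] bin-frame mm [-119.8  494.5   15. ] to go (tool) [ 0.0012 -0.0012  0.005 ] turn -0.0003 F [0.2 0.5 5.9] T [-0.04  0.06  0.01] grip 0.0587 66.4 tilt [ 0.0028  0.001  -1.    ]
```

```bash
echo '[[[0, 0, -0.01, 0], [0, 0, -0.03, 0], [0, 0, -0.06, 0], [0, 0, -0.09, 0], [0, 0, -0.12, 0], [0, 0, -0.14, 0], [0, 0, -0.15, 0], [0, 0, -0.15, 0]]]' | python3 drive.py
python3 - <<'E'
from h import *
f=manip.grab_frame("side");cv2.imwrite("pics/lift.png",f["color"][:,:,::-1])
st(BIN,.16,L=(40,0,0))
E
```

```text
clock: 3.65
position: [0.5569, 0.3037, 0.1645]
eef_rot: [0.038, 0.999, 0.0, 0.001]
force: [1.0, -0.1, -2.6]
grip_width: 0.0587
grip_force: 65.5
t 3.7 pos [0.5561 0.3034 0.1628] bin-frame mm [-121.2  493.3  162.8] to go (tool) [-0.0495 -0.5167  0.0029] turn 0.2204 F [ 0.4 -0.4 -2.4] T [ 0.    0.04 -0.03] grip 0.0584 65.5 tilt [-8.e-04 -3.e-04 -1.e+00]
```

View pics/lift.png

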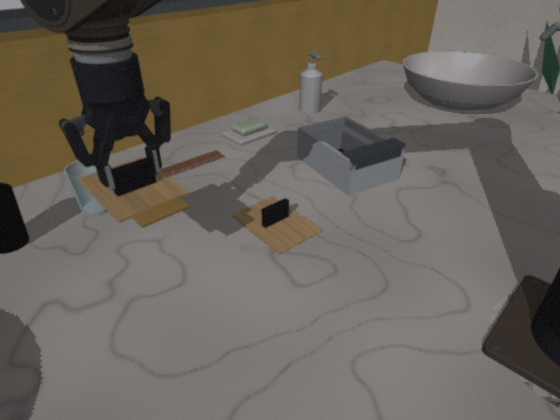

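The lid is held by the fin's ends, near level, and hangs at about (135,190) with the lip toward the robot. Next I'll carry it over the bin.

```bash
echo '[[[0, -0.01, 0, 0.02], [-0.003, -0.03, 0, 0.05], [-0.007, -0.06, 0, 0.08], [-0.01, -0.095, 0, 0.11], [-0.014, -0.13, 0, 0.14], [-0.018, -0.165, 0, 0.17], [-0.022, -0.2, 0, 0.2], [-0.026, -0.235, 0, 0.22], [-0.03, -0.27, 0, 0.22], [-0.03, -0.3, 0, 0.22]]]' | python3 drive.py; python3 -c "
from h import *
st(BIN,.16,L=(40,0,0))"
```

```text
clock: 4.7
position: [0.5625, 0.0, 0.1613]
eef_rot: [0.148, 0.989, -0.0, -0.002]
force: [0.8, 0.1, -2.3]
grip_width: 0.0588
grip_force: 65.5
t 4.7 pos [0.5625 0.     0.1613] bin-frame mm [-26.6 205.  161.3] to go (tool) [-0.0669 -0.2049  0.0013] turn -0.0013 F [ 0.8  0.1 -2.3] T [ 0.01 -0.01  0.01] grip 0.0588 65.5 tilt [-3.4e-03  1.0e-04 -1.0e+00]
```

```bash
echo '[[[-0.01, -0.03, 0, 0], [-0.02, -0.06, 0, 0], [-0.03, -0.09, 0, 0], [-0.04, -0.12, 0, 0], [-0.05, -0.15, 0, 0], [-0.06, -0.18, 0, 0], [-0.067, -0.195, 0, 0], [-0.067, -0.203, 0, 0], [-0.067, -0.203, 0, 0], [-0.067, -0.203, 0, 0]]]' | python3 drive.py
python3 - <<'E'
from h import *
f=manip.grab_frame("side");cv2.imwrite("pics/above.png",cv2.resize(f["color"][20:200,240:460,::-1],None,fx=3.3,fy=3.3))
st(BIN,.105,L=(40,0,0))
E
```

```text
clock: 5.7
position: [0.5683, -0.2104, 0.1627]
eef_rot: [0.147, 0.989, 0.001, -0.001]
force: [-0.2, 0.3, -2.7]
grip_width: 0.0589
grip_force: 65.5
t 5.75 pos [ 0.5685 -0.2101  0.163 ] bin-frame mm [ 40.5   5.7 163. ] to go (tool) [ 0.0005 -0.0058  0.058 ] turn 0.0015 F [-0.3  0.2 -2.3] T [ 0.02  0.03 -0.02] grip 0.0587 65.5 tilt [-7.e-04  9.e-04 -1.e+00]
```

View pics/above.png

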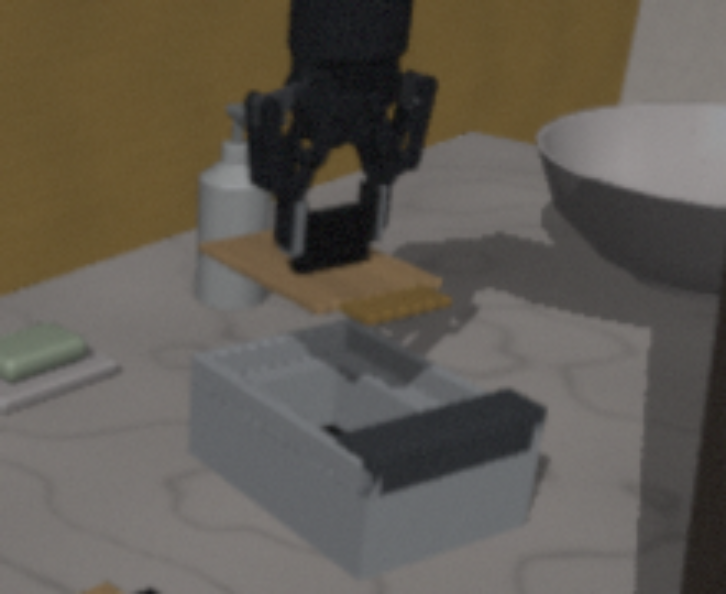

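The lid is above the bin with its lip toward the ledge, lip about (400,300) in the crop, and its plain end beyond the +x rim. I'll lower the plain end onto that rim so the lid pitches in the grip.

```bash
echo '[[[0, -0.003, 0.01, 0], [0, -0.0055, 0.025, 0], [0, -0.0055, 0.04, 0], [0, -0.0055, 0.052, 0], [0, -0.0055, 0.06, 0], [0, -0.0055, 0.062, 0], [0, -0.0055, 0.062, 0], [0, -0.0055, 0.062, 0]]]' | python3 drive.py; python3 -c "
from h import *
st(BIN,.088,L=(40,0,0))"
```

```text
clock: 6.55
position: [0.5676, -0.217, 0.102]
eef_rot: [0.147, 0.989, -0.0, 0.001]
force: [0.5, 0.7, -1.4]
grip_width: 0.0588
grip_force: 65.5
t 6.55 pos [ 0.5676 -0.217   0.102 ] bin-frame mm [ 41.7  -1.1 102. ] to go (tool) [0.0017 0.0011 0.014 ] turn 0.0004 F [ 0.5  0.7 -1.4] T [ 0.04  0.03 -0.01] grip 0.0588 65.5 tilt [ 1.2e-03 -7.0e-04 -1.0e+00]
```

```bash
for i in 1; do echo '[[[0, 0, 0.002, 0], [0, 0, 0.004, 0], [0, 0, 0.006, 0], [0, 0, 0.008, 0], [0, 0, 0.009, 0], [0, 0, 0.009, 0]]]' | python3 drive.py; echo '[[[0, 0, 0.001, 0], [0, 0, 0.002, 0], [0, 0, 0.003, 0], [0, 0, 0.003, 0]]]' | python3 drive.py; done; python3 -c "
from h import *
st(BIN,.088,L=(40,0,0))"
```

```text
clock: 7.15
position: [0.5673, -0.2169, 0.0946]
eef_rot: [0.147, 0.989, -0.0, -0.0]
force: [-4.7, 1.1, 7.2]
grip_width: 0.0589
grip_force: 66.6
clock: 7.55
position: [0.5673, -0.2169, 0.094]
eef_rot: [0.147, 0.989, -0.0, -0.0]
force: [-11.3, 3.6, 17.0]
grip_width: 0.059
grip_force: 67.8
t 7.55 pos [ 0.5673 -0.2169  0.094 ] bin-frame mm [41.3 -1.1 94. ] to go (tool) [0.0013 0.0011 0.006 ] turn 0.001 F [-11.3   3.6  17. ] T [0.74 1.2  0.1 ] grip 0.059 67.8 tilt [-9.e-04  1.e-04 -1.e+00]
```

The grip resists the pivot at this 54 mm lever. I'll lift, shift toward the ledge for a longer lever, and press again.

```bash
echo '[[[0, 0, -0.005, 0], [0, 0, -0.01, 0], [0.008, 0, -0.01, 0], [0.016, 0, -0.01, 0], [0.017, 0, -0.006, 0], [0.017, 0, -0.004, 0], [0.017, 0, -0.004, 0], [0.017, 0, -0.004, 0]]]' | python3 drive.py; python3 -c "
from h import *
st(BIN,.088,L=(24,0,0))"; echo '[[[0, 0, 0.002, 0], [0, 0, 0.004, 0], [0, 0, 0.005, 0], [0, 0, 0.006, 0], [0, 0, 0.007, 0], [0, 0, 0.007, 0]]]' | python3 drive.py;  python3 -c "
from h import *
st(BIN,.088,L=(24,0,0))"
```

```text
clock: 8.35
position: [0.5508, -0.2118, 0.0944]
eef_rot: [0.147, 0.989, 0.0, -0.0]
force: [-3.7, 1.4, 5.0]
grip_width: 0.0589
grip_force: 66.3
t 8.35 pos [ 0.5508 -0.2118  0.0944] bin-frame mm [24.1 -1.  94.4] to go (tool) [0.0001 0.001  0.0064] turn 0.0005 F [-3.7  1.4  5. ] T [0.27 0.23 0.12] grip 0.0589 66.3 tilt [-1.e-04  1.e-04 -1.e+00]
clock: 8.95
position: [0.5499, -0.2117, 0.0879]
eef_rot: [0.147, 0.989, 0.0, -0.002]
force: [-9.5, 2.7, 10.9]
grip_width: 0.059
grip_force: 67.4
t 8.95 pos [ 0.5499 -0.2117  0.0879] bin-frame mm [23.2 -1.2 87.9] to go (tool) [-0.0008  0.0012 -0.0001] turn 0.0008 F [-9.5  2.7 10.9] T [ 0.27  0.84 -0.01] grip 0.059 67.4 tilt [-3.1e-03  5.0e-04 -1.0e+00]
```

It pivots now, about 6° so far. I'll press slightly more, lift clear, and slide the lip in under the ledge.

```bash
echo '[[[0, 0, 0.001, 0], [0, 0, 0.002, 0], [0, 0, 0.002, 0]]]' | python3 drive.py; echo '[[[0, 0, -0.004, 0], [0, 0, -0.007, 0], [0, 0, -0.008, 0], [0, 0, -0.008, 0]]]' | python3 drive.py;  python3 - <<'E'
from h import *
st(BIN,.0925,L=(-4,0,0))
for n in("side","top"):
    f=manip.grab_frame(n);cv2.imwrite(f"pics/{n}_tilt.png",f["color"][:,:,::-1])
a=cv2.resize(cv2.imread("pics/side_tilt.png")[60:200,270:440],None,fx=4,fy=4,interpolation=cv2.INTER_CUBIC);cv2.imwrite("pics/tilt.png",a)
E
```

```text
clock: 9.25
position: [0.5495, -0.2116, 0.0855]
eef_rot: [0.147, 0.989, 0.0, -0.002]
force: [-8.7, 2.8, 9.8]
grip_width: 0.059
grip_force: 67.4
clock: 9.65
position: [0.5508, -0.2117, 0.092]
eef_rot: [0.147, 0.989, 0.0, -0.0]
force: [-0.2, -0.1, -1.7]
grip_width: 0.0585
grip_force: 66.2
t 9.65 pos [ 0.5508 -0.2117  0.092 ] bin-frame mm [24.1 -1.  92. ] to go (tool) [ 0.0281  0.001  -0.0005] turn 0.0004 F [-0.2 -0.1 -1.7] T [0.01 0.   0.1 ] grip 0.0585 66.2 tilt [-1.e-04  1.e-04 -1.e+00]
```

View pics/tilt.png

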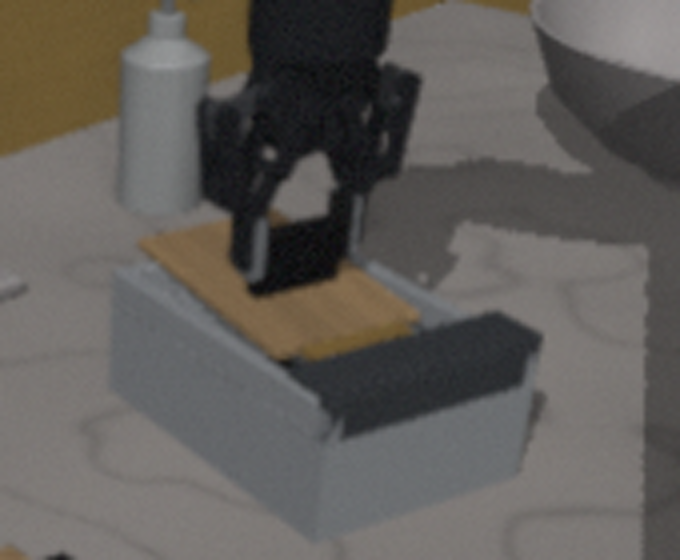

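The lid is tilted with its plain end up. In the crop the plain corner is at (138,243), the plate corners at (275,352) and (418,318), and the lip is just ahead of the ledge. I'll fit the pitch from those.

Run:
```python
from h import *
s=manip.grab_frame("side")
px=(np.array([(138,243),(275,352),(418,318)])+.5)/4-.5+[270,60]
L=np.array([[87,52,6],[-57,52,6],[-57,-52,6]])
def P(p,L): return world(BIN)(R.from_euler("y",-p[2]).apply(L)+[p[0],p[3],p[1]])
r=least_squares(lambda p:np.r_[(proj(s,P(p,L))-px).ravel(),(p[3]+1)/3],[27,75,.1,-1])
print("origin bin x,z,pitch deg,y",r.x[:2].round(1),np.degrees(r.x[2]).round(1),r.x[3].round(1),"res",r.fun.round(1))
T=R.from_euler("y",-r.x[2]).apply([[-87,0,0],[87,0,0],[-87,0,6]])+[r.x[0],0,r.x[1]];print("tip,plain,tip top",T.round(1).tolist())
```

```text
origin bin x,z,pitch deg,y [29.9 74.1] 5.8 -1.7 res [-0.5 -0.1 -0.1  0.7  0.4 -0.6 -0.2]
tip,plain,tip top [[-56.7, 0.0, 65.3], [116.4, 0.0, 82.9], [-57.3, 0.0, 71.3]]
```

```bash
echo '[[[0, 0, -0.002, 0], [0, 0, -0.0035, 0], [0.004, 0.0005, -0.0035, 0], [0.008, 0.001, -0.0035, 0], [0.013, 0.001, -0.0035, 0], [0.018, 0.001, -0.0035, 0], [0.023, 0.001, -0.0035, 0], [0.027, 0.001, -0.0035, 0], [0.029, 0.001, -0.0035, 0], [0.029, 0.001, -0.0035, 0]]]' | python3 drive.py;  python3 - <<'E'
from h import *
st(BIN,.085,L=(-4,0,0))
f=manip.grab_frame("side");cv2.imwrite("pics/hook.png",cv2.resize(f["color"][60:200,270:440,::-1],None,fx=4,fy=4,interpolation=cv2.INTER_CUBIC))
E
```

```text
clock: 10.8
position: [0.5232, -0.2023, 0.0959]
eef_rot: [0.147, 0.989, 0.0, 0.0]
force: [0.7, 0.3, -3.1]
grip_width: 0.0587
grip_force: 66.2
t 10.8 pos [ 0.5232 -0.2023  0.0959] bin-frame mm [-5.1 -0.  95.9] to go (tool) [-0.0011  0.      0.0109] turn 0.0003 F [ 0.7  0.3 -3.1] T [-0.06  0.05  0.  ] grip 0.0587 66.2 tilt [ 1.e-04 -0.e+00 -1.e+00]
```

View pics/hook.png

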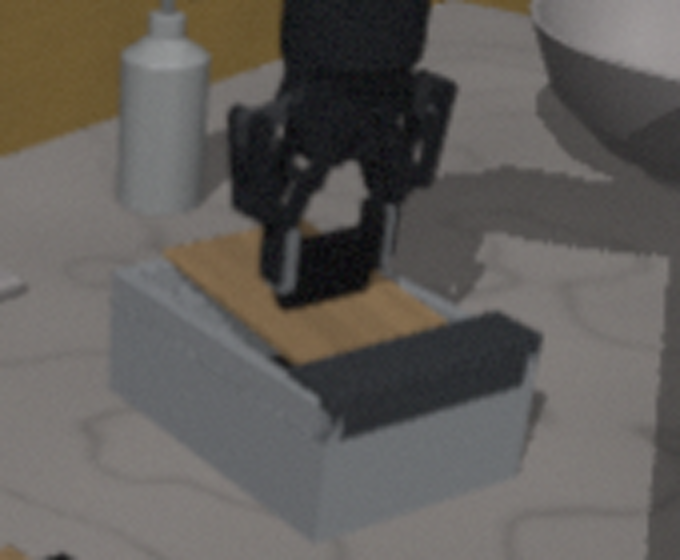

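The lip is now under the ledge with no contact force, and the plain end is still up inside the +x rim. Next I'll lower slowly.

```bash
echo '[[[0, 0, 0.002, 0], [0, 0, 0.004, 0], [0, 0, 0.006, 0], [0, 0, 0.007, 0], [0, 0, 0.008, 0], [0, 0, 0.009, 0], [-0.0005, 0, 0.01, 0], [-0.001, 0, 0.011, 0], [-0.001, 0, 0.011, 0]]]' | python3 drive.py; python3 -c "
from h import *
st(BIN,.075,L=(0,0,0))"; echo '[[[-0.0005, 0, 0.001, 0], [-0.001, 0, 0.002, 0], [-0.0015, 0, 0.003, 0], [-0.002, 0, 0.004, 0], [-0.002, 0, 0.005, 0], [-0.002, 0, 0.006, 0], [-0.002, 0, 0.006, 0]]]' | python3 drive.py;python3 -c "
from h import *
st(BIN,.075,L=(0,0,0))"
```

```text
clock: 11.75
position: [0.5244, -0.2026, 0.0847]
eef_rot: [0.147, 0.989, 0.0, -0.0]
force: [0.4, 0.4, -1.8]
grip_width: 0.0588
grip_force: 66.2
t 11.75 pos [ 0.5244 -0.2026  0.0847] bin-frame mm [-3.9  0.  84.7] to go (tool) [-0.0039 -0.      0.0097] turn 0.0004 F [ 0.4  0.4 -1.8] T [0.01 0.05 0.01] grip 0.0588 66.2 tilt [-2.e-04  1.e-04 -1.e+00]
clock: 12.45
position: [0.5272, -0.2036, 0.0796]
eef_rot: [0.148, 0.989, -0.0, 0.001]
force: [0.3, 0.9, 5.5]
grip_width: 0.0593
grip_force: 67.0
t 12.45 pos [ 0.5272 -0.2036  0.0796] bin-frame mm [-0.9 -0.  79.6] to go (tool) [-0.0009  0.      0.0046] turn 0.0001 F [0.3 0.9 5.5] T [ 0.35  0.54 -0.05] grip 0.0593 67.0 tilt [ 2.2e-03 -8.0e-04 -1.0e+00]
```

```bash
echo '[[[-0.0005, 0, 0.001, 0], [-0.001, 0, 0.002, 0], [-0.001, 0, 0.003, 0], [-0.001, 0, 0.004, 0], [-0.001, 0, 0.004, 0]]]' | python3 drive.py; python3 -c "
from h import *
st(BIN,.075,L=(0,0,0))"; echo '[[[0, 0, 0.001, 0], [0, 0, 0.002, 0], [0, 0, 0.002, 0]]]' | python3 drive.py;python3 -c "
from h import *
st(BIN,.075,L=(0,0,0))"
```

```text
clock: 12.95
position: [0.5289, -0.2042, 0.076]
eef_rot: [0.147, 0.989, -0.001, 0.002]
force: [2.5, 0.7, 6.1]
grip_width: 0.0588
grip_force: 67.5
t 12.95 pos [ 0.5289 -0.2042  0.076 ] bin-frame mm [ 0.9 -0.2 76. ] to go (tool) [0.0009 0.0002 0.001 ] turn 0.0001 F [2.5 0.7 6.1] T [ 0.36  0.28 -0.05] grip 0.0588 67.5 tilt [ 0.0042 -0.0017 -1.    ]
clock: 13.25
position: [0.5295, -0.2045, 0.0745]
eef_rot: [0.148, 0.989, -0.001, 0.003]
force: [2.5, 0.3, 6.8]
grip_width: 0.0591
grip_force: 67.9
t 13.25 pos [ 0.5295 -0.2045  0.0745] bin-frame mm [ 1.6 -0.2 74.5] to go (tool) [ 0.0016  0.0002 -0.0005] turn -0.0003 F [2.5 0.3 6.8] T [ 0.27  0.17 -0.19] grip 0.0591 67.9 tilt [ 0.0058 -0.0024 -1.    ]
```

```bash
for i in 1; do echo '[[[0, 0, 0.001, 0], [0, 0, 0.001, 0], [0, 0, 0.001, 0]]]' | python3 drive.py; echo '[[[0, 0, 0.001, 0], [0, 0, 0.001, 0], [0, 0, 0.001, 0]]]' | python3 drive.py; done;python3 - <<'E'
from h import *
st(BIN,.075,L=(0,0,0))
f=manip.grab_frame("side");im=f["color"][:,:,::-1].copy();cv2.imwrite("pics/side_seat.png",im)
a=cv2.resize(im[60:200,270:440],None,fx=4,fy=4,interpolation=cv2.INTER_CUBIC)
q=((proj(f,world(BIN)([[87,52,66],[87,-52,66],[-57,-52,66],[-57,52,66]]))-[270,60]+.5)*4).astype(int);cv2.polylines(a,[q],True,(0,0,255),1)
cv2.imwrite("pics/seat.png",a)
E
```

```text
clock: 13.55
position: [0.5295, -0.2045, 0.0744]
eef_rot: [0.148, 0.989, -0.001, 0.003]
force: [0.9, 2.0, 11.0]
grip_width: 0.0586
grip_force: 68.3
clock: 13.85
position: [0.5295, -0.2045, 0.0744]
eef_rot: [0.148, 0.989, -0.001, 0.003]
force: [-1.1, 2.6, 15.6]
grip_width: 0.059
grip_force: 68.8
t 13.85 pos [ 0.5295 -0.2045  0.0744] bin-frame mm [ 1.6 -0.2 74.4] to go (tool) [ 0.0016  0.0002 -0.0006] turn -0.0003 F [-1.1  2.6 15.6] T [ 0.62  0.84 -0.18] grip 0.059 68.8 tilt [ 0.0048 -0.002  -1.    ]
```

View pics/seat.png

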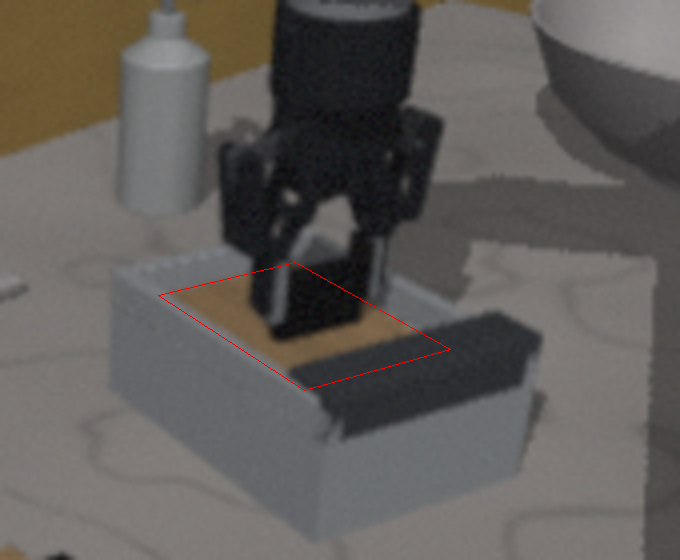

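The plate now coincides with the predicted seated outline, with its far corner at about (160,295). The force rose from 7 to 16 N without further motion, so it has bottomed. I'll relieve the press and then release.

```bash
echo '[[[0, 0, -0.001, 0], [0, 0, -0.002, 0], [0, 0, -0.002, 0]]]' | python3 drive.py; python3 -c "
from h import *
st(BIN,.075,L=(0,0,0))"
```

```text
clock: 14.2
position: [0.5295, -0.2044, 0.0745]
eef_rot: [0.148, 0.989, -0.001, 0.003]
force: [3.5, 0.8, 6.1]
grip_width: 0.0587
grip_force: 67.6
t 14.2 pos [ 0.5295 -0.2044  0.0745] bin-frame mm [ 1.5 -0.2 74.5] to go (tool) [ 0.0015  0.0002 -0.0005] turn -0.0004 F [3.5 0.8 6.1] T [ 0.23  0.09 -0.07] grip 0.0587 67.6 tilt [ 0.006  -0.0024 -1.    ]
```

```bash
echo '[[[0, 0, -0.001, 0], [0, 0, -0.001, 0]]]' | python3 drive.py; echo '[[[0, 0, 0, 0], [0, 0, 0, 0], [0, 0, 0, 0], [0, 0, 0, 0], [0, 0, 0, 0]]]' | python3 drive.py 0.076; echo '[[[0, 0, -0.005, 0], [0, 0, -0.015, 0], [0, 0, -0.03, 0], [0, 0, -0.05, 0], [0, 0, -0.08, 0], [0, 0, -0.11, 0], [0, 0, -0.14, 0], [0, 0, -0.16, 0], [0, 0, -0.16, 0], [0, 0, -0.16, 0]]]' | python3 drive.py
python3 - <<'E'
from h import *
st(BIN,.075)
u=[]
for n,(x0,y0,x1,y1) in(("side",(280,100,420,200)),("top",(335,125,465,255))):
    f=manip.grab_frame(n);im=f["color"][:,:,::-1].copy()
    k=400/(y1-y0) if n=="top" else 400/(x1-x0)
    a=cv2.resize(im[y0:y1,x0:x1],(400,int(round((y1-y0)*k))),interpolation=cv2.INTER_CUBIC)
    for P in([[87,52,66],[87,-52,66],[-57,-52,66],[-57,52,66]],[[0,30,106],[0,-30,106],[0,-30,66],[0,30,66]]):
        q=((proj(f,world(BIN)(P))-[x0,y0]+.5)*k).astype(int);cv2.polylines(a,[q],True,(0,0,255),1)
    u.append(cv2.copyMakeBorder(a,0,400-a.shape[0],0,0,cv2.BORDER_CONSTANT))
cv2.imwrite("pics/final.png",np.hstack(u))
E
```

```text
clock: 14.4
position: [0.5291, -0.2044, 0.0749]
eef_rot: [0.148, 0.989, -0.001, 0.003]
force: [4.6, -0.3, 4.2]
grip_width: 0.0591
grip_force: 67.4
clock: 14.9
position: [0.5269, -0.2034, 0.0734]
eef_rot: [0.147, 0.989, 0.0, -0.0]
force: [-0.6, -0.2, -0.8]
grip_width: 0.076
grip_force: 0.0
clock: 15.9
position: [0.5273, -0.2036, 0.2347]
eef_rot: [0.147, 0.989, -0.0, 0.001]
force: [0.0, -0.1, -0.7]
grip_width: 0.0761
grip_force: 0.0
t 15.9 pos [ 0.5273 -0.2036  0.2347] bin-frame mm [ -0.8  -0.  234.7] to go (tool) [-6.000e-04  1.000e-04  1.597e-01] turn 0.0005 F [ 0.  -0.1 -0.7] T [-0.04  0.03  0.02] grip 0.0761 0.0 tilt [ 1.4e-03 -9.0e-04 -1.0e+00]
```

View pics/final.png

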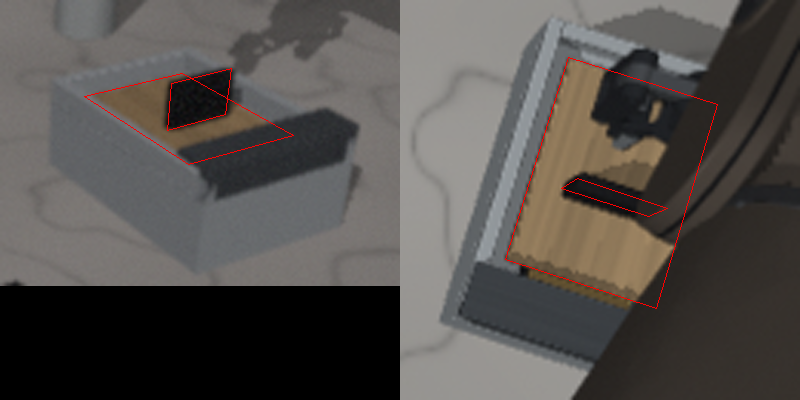

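Both views match the seated outline: the plate is flat inside the rim, the brass lip is under the ledge and the gripper is clear. I'll hand it in.

```bash
python3 -c "
from workcell import manip
print(manip.sign_off())"
```

```text
the job is handed in; nothing more can be done
None
```

The lid is seated flat inside the rim with its brass lip hooked under the ledge, released and handed in at about 16 s; the plain cover was not touched.

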